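# Unload the burn-in stack onto the test beds

### The job

The four network devices stacked on the bench have come out of the burn-in chamber. Take the stack apart and lay each device in the test bed made for its size: flat on the plate, between the four corner stops and lined up with them, with its jacks facing the plugs of the bed's connector head. Put them down rather than dropping them, and leave the loose transceiver module and the pot of dust caps where they are.

Things in the scene. Friction and masses are not known exactly. Their poses are not given: they have to be found in the camera images.
- switch: switch: closed box, dark steel case, ribbed lid, 150 long x 62 wide x 30 high, about 380 g, 4 network jacks in one short end. Starts at the bottom of the stack, on the bench. Origin on the underside, below the middle of the jack end; x points out of the jack end, so the box's middle is at x = -75; z up. Grip across the 62 mm width, near the middle.
- converter: converter: closed box, grey case, 110 long x 54 wide x 27 high, about 260 g, 3 network jacks in one short end. Starts second from the bottom, on the switch. Origin on the underside, below the middle of the jack end; x points out of the jack end, so the box's middle is at x = -55; z up. Grip across the 54 mm width, near the middle.
- injector: injector: closed box, black plastic case, 82 long x 44 wide x 30 high, about 170 g, 2 network jacks in one short end. Starts third from the bottom, on the converter. Origin on the underside, below the middle of the jack end; x points out of the jack end, so the box's middle is at x = -41; z up. Grip across the 44 mm width, near the middle.
- extender: extender: closed box, off-white case, 56 long x 34 wide x 26 high, about 80 g, 1 network jack in one short end. Starts at the top of the stack, on the injector. Origin on the underside, below the middle of the jack end; x points out of the jack end, so the box's middle is at x = -28; z up. Grip across the 34 mm width, near the middle.
- bed_switch: switch's bed, fixed: plate 216 x 94, top 10 up. Four black L corner stops, 8 high, legs 13, round a pocket 166 x 78 (8 to spare all round); sides open between. Grey head (4 pale plugs, top 44 up) starts 9 beyond the jack end's place. Origin at bench height, under where the switch's origin belongs; x points to the head; pocket middle x = -75. The device rests at z = 10.
- bed_converter: converter's bed, fixed: plate 176 x 86, top 10 up. Four black L corner stops, 8 high, legs 13, round a pocket 126 x 70 (8 to spare all round); sides open between. Grey head (3 pale plugs, top 44 up) starts 9 beyond the jack end's place. Origin at bench height, under where the converter's origin belongs; x points to the head; pocket middle x = -55. The device rests at z = 10.
- bed_injector: injector's bed, fixed: plate 148 x 76, top 10 up. Four black L corner stops, 8 high, legs 13, round a pocket 98 x 60 (8 to spare all round); sides open between. Grey head (2 pale plugs, top 44 up) starts 9 beyond the jack end's place. Origin at bench height, under where the injector's origin belongs; x points to the head; pocket middle x = -41. The device rests at z = 10.
- bed_extender: extender's bed, fixed: plate 122 x 66, top 10 up. Four black L corner stops, 8 high, legs 13, round a pocket 72 x 50 (8 to spare all round); sides open between. Grey head (1 pale plug, top 44 up) starts 9 beyond the jack end's place. Origin at bench height, under where the extender's origin belongs; x points to the head; pocket middle x = -28. The device rests at z = 10.
- transceiver: bystander: loose optical transceiver module, a bright steel stick 56 x 13.5 x 8.5, lying on the far side of the beds. Origin under its centre, x along its length.
- pot: bystander: small white open pot of dust caps, 42 across, 50 high, standing on the far side of the beds. Origin under its centre, z up.
Things that resemble listed ones, but are neither listed nor needed, are in the scene too. Leave any blue or purple look-alike of the injector alone.

How it is judged:
By the outcome, as a careful person would: the job done as asked, in the order asked, and still so for the second after the job is handed in, with the robot touching nothing.
It also fails if it takes over 125 s, if anything falls off the work surface, if the arm or the gripper's body presses on something with over 40 N, if the wrist force passes 120 N, or if a joint passes its speed limit or range.

### The arm

A 7-joint arm with a two-finger parallel gripper is mounted at the origin on the work surface. World frame = base frame: x ahead of the robot, y to its left, z up, the work surface at z = 0. Lengths are in mm, angles in degrees, forces in N, time in s.
With the tool pointing down it reaches from about 425 to 825 mm from the base axis. Payload 3.6 kg.
Tool frame: the origin (TCP) lies midway between the tips of the shut fingers; the grasp point (between the pads) lies 19 mm behind it; z points along the fingers, y is the line along which they close (so a half turn about z gives the same grasp; the last joint's range is limited). The gripper opens to 93 mm and grips with 3 to 60 N. Pads are 15 mm wide; open, the fingers measure 128 mm over their backs; the gripper's body (75 mm by 188 mm) begins 65 mm behind the grasp point.
Start: joints at [-76.519, 35.231, -0.722, 81.555, 0.464, 63.22, -2.315], TCP at [168.198, 627.828, 183.34] pointing down, gripper open.
Joint ranges: [-178.69, 178.69], [-17.37, 117.87], [-77.05, 75.6], [15.02, 138.74], [-78.02, 258.01], [0.78, 113.62], [-162.83, 162.83]. Speed limits (degrees/s): [159.86, 159.86, 180, 180, 180, 180, 180].

### API

Orientations are given as [roll, pitch, yaw] about the fixed x, y, z axes, in that order (R = Rz(yaw) Ry(pitch) Rx(roll)).
In Python, from bench import r gives the robot as it stands. The module is installed in compiled form; this text tells all that it offers.
- The arm moves only by the shell command python3 -m pendant 'ROWS' [FORCE]. ROWS is JSON, a list of rows, each a list of 3 entries, a list of its own where there are three numbers: the shift along the tool's x, y, z in m, then the turn, a rotation vector about the tool's x, y, z in degrees, then the opening, from 0 (shut) to 1 (fully open). In form: [[[tx, ty, tz], [rx, ry, rz], fingers], ...]. A call has 1 to 5 rows; each row shifts and turns the commanded pose from where the row before left it, along the tool's axes as they then stand; what a row does not reach is not made up. A row lasts 1/12 s, in which the tool goes at most 41.7 mm and 7.16 degrees, less where a joint would pass 70% of its speed; a pose out of reach is approached as far as the arm can. A call with a gripper value outside its range is refused whole. The fingers move at their own pace and stop on an object; FORCE is the grip in N (left out, the last holds). Time passes only in rows, so rows that do not move let the fingers close. It gives the time, the measured TCP pose, the force, the opening and the grip force at its end, in the units of the state.
- r.get_obs(): the state, without advancing time (a new reading comes with each control period).
- r.get_image(name): name is "scene" or "side" or "wrist"; returns a dict with "pixels" (480x640x3 uint8, red, green, blue), "depth" (480x640 float32, mm along the optical axis (not along the pixel's ray), 0 where there is no reading), "fx", "fy", "cx", "cy" (pixels), "k1" (the pictures are not rectified: a ray, as slopes to the right and down, at radius r is drawn at 1 + k1 r^2 times it, then the intrinsics apply), "eye" and "attitude" of the camera in the world; the wrist camera has in their place "tool_from_camera" (4x4, takes a point from camera to tool coordinates, whose origin is the TCP and whose axes are the flange's). Camera axes: x right, y up, looking along -z (the intrinsics and any distortion apply to the point x, -y, -z); pixel columns grow to the right and rows downward; lengths in mm; the calibration is good to about 2 mm. A picture is of the moment at which its call begins: read the wrist's pose just before it.
- r.sign_off(): hands the job in; it is judged then, once.
The state is a dict: "time_s": time; "joints": joint angles; "qd": joint speeds; "joint_efforts": joint torques, N m; "tool_pos": TCP position; "ee_rot": TCP orientation; "wrist_force": force on the tool from outside, world axes, zero at the start; "ft_torque": the same for the moment, N m; "gripper_width": finger opening in mm; "gripper_force": force on a finger pad.
Only numpy, scipy, OpenCV 4.12 (cv2) and the standard library are available. Lean on these libraries where they do the work, as an engineer would, in place of code of your own. Each camera call takes 0.05 s, during which the arm holds its last target. There are 200 camera calls.

## Working session

There is one attempt and no reset: what is moved stays moved. The work goes in short steps, Python scripts to look and compute and a shell command to move; the robot and the scene stay as the last step left them, time stands still between calls to the robot, and variables do not carry over. Pictures are saved under pics/ and viewed, at most 14 in all, crops included, and the job is handed in when it is done.

```bash
mkdir -p pics; cat > h.py <<'E'
import numpy as np, cv2
from bench import r
from scipy.spatial.transform import Rotation as R
def att(a):
    a=np.array(a,float)
    return a if a.shape==(3,3) else (R.from_euler('xyz',a,degrees=True).as_matrix() if a.size==3 else None)
def grab(name):
    o=r.get_obs(); im=r.get_image(name)
    if name=='wrist':
        T=np.eye(4);T[:3,:3]=att(o['ee_rot']);T[:3,3]=o['tool_pos'];im['T']=T@np.array(im['tool_from_camera'])
    else:
        T=np.eye(4);T[:3,:3]=att(im['attitude']);T[:3,3]=im['eye'];im['T']=T
    return im
def cloud(im):
    h,w=im['depth'].shape
    u,v=np.meshgrid(np.arange(w),np.arange(h))
    K=np.array([[im['fx'],0,im['cx']],[0,im['fy'],im['cy']],[0,0,1.]])
    p=cv2.undistortPoints(np.stack([u,v],-1).reshape(-1,1,2).astype(float),K,np.array([im['k1'],0,0,0.])).reshape(h,w,2)
    d=im['depth'].astype(float)
    P=np.stack([p[...,0]*d,-p[...,1]*d,-d],-1)@im['T'][:3,:3].T+im['T'][:3,3]
    P[d<=0]=np.nan
    return P
E
python3 - <<'E'
from h import *
print(r.get_obs())
for n in('scene','side','wrist'):
    im=grab(n); cv2.imwrite(f'pics/{n}0.png',im['pixels'][...,::-1]); np.savez(f'{n}0.npz',P=cloud(im),px=im['pixels'])
    print(n,im.get('eye'),im.get('attitude'),im['k1'],im['fx'])
E
```

```text
{'time_s': 0.0, 'joints': array([-76.51948043,  35.28913834,  -0.72127869,  81.63695307,
         0.46490173,  63.21988409,  -2.31438211]), 'qd': array([-0.0059111 , -0.00273437,  0.09898292, -0.02013228, -0.09147717,
        0.03688201, -0.01262915]), 'joint_efforts': array([ 5.53213795e-04, -4.58936405e+01,  2.09778473e-01, -1.65744978e+01,
       -6.09909953e-02,  2.06040120e-02,  2.24596847e-04]), 'tool_pos': array([168.01090741, 627.03008616, 182.20789741]), 'ee_rot': array([-1.79856964e+02,  3.61378031e-03,  1.65004367e+02]), 'wrist_force': array([ 1.13652918, -0.19823212, -0.20065284]), 'ft_torque': array([-0.02430568, -0.03678   ,  0.0162227 ]), 'gripper_force': 0.0, 'gripper_width': 92.86431561588402}
scene [1077.74638698 -642.35397304 1166.24145454] [33.95886652 -0.39213783 42.29277279] -0.06050814345319726 488.0874057351594
side [ 281.52448431 -699.1602329   931.61535594] [ 40.15335611  -0.55820226 -26.14003598] -0.031239932707746207 491.33903548965867
wrist None None -0.008868505102702751 380.3926777040611
```

View pics/scene0.png

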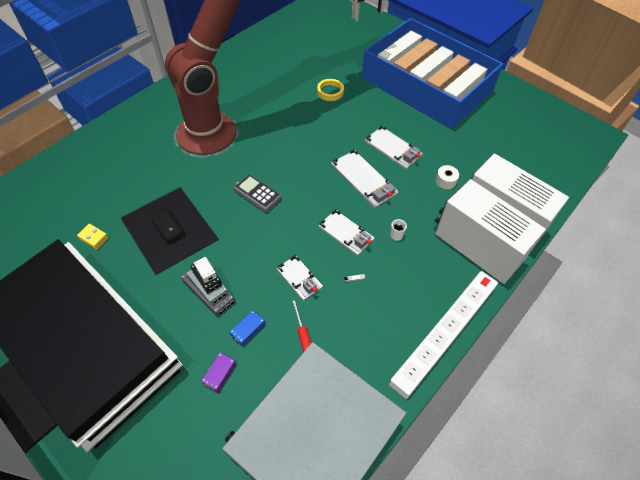

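View pics/side0.png

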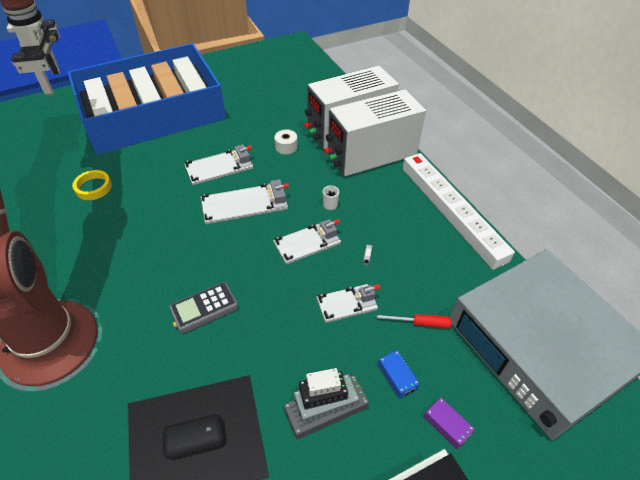

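Scene picture: the stack is at (207,285). The four beds are at (298,278), (346,231), (364,178) and (393,146), with their heads toward +x. The blue (248,328) and purple (219,372) boxes are look-alikes and stay put. Now I'll measure the plates and stack layers.

```bash
cat > m.py <<'E'
from h import *
def rect(p,zc):
    (c,s,a)=cv2.minAreaRect(p[:,:2].astype(np.float32))
    if s[0]<s[1]: s=s[::-1];a+=90
    return np.round(c,1),np.round(s,1),round((a+90)%180-90,1),len(p),np.round(np.nanmedian(p[:,2]),1)
E
python3 - <<'E'
from m import *
for n in('scene','side'):
    d=np.load(n+'0.npz');P=d['P'];px=d['px'].astype(int)
    with np.errstate(invalid='ignore'):
        near=(np.hypot(P[...,0],P[...,1])<900)&(P[...,0]>250)
        white=(px.min(-1)>150)
        m=near&white&(P[...,2]>3)&(P[...,2]<18)
    k,l,st,ce=cv2.connectedComponentsWithStats(m.astype(np.uint8))
    print(n)
    for i in range(1,k):
        if st[i,4]>250: print('plate',np.round(ce[i]),*rect(P[l==i],10))
    ss={'scene':(207,285),'side':(325,398)}[n]
    box=np.zeros(m.shape,bool);box[ss[1]-60:ss[1]+60,ss[0]-60:ss[0]+60]=1
    for z in(30,57,87,113):
        with np.errstate(invalid='ignore'): mm=box&(abs(P[...,2]-z)<5)
        k,l,st,ce=cv2.connectedComponentsWithStats(mm.astype(np.uint8))
        if k<2: print(z,'none');continue
        i=1+np.argmax(st[1:,4]); print('layer',z,np.round(ce[i]),*rect(P[l==i],z))
E
python3 -c "
import cv2,numpy as np
a=cv2.imread('pics/scene0.png');b=cv2.imread('pics/side0.png')
A=cv2.resize(a[240:330,160:260],(400,360),interpolation=2);B=cv2.resize(b[350:440,275:375],(400,360),interpolation=2)
cv2.imwrite('pics/c1.png',np.hstack([A,B]))"
```

```text
scene
plate [389. 145.] [506.7 370.1] [175.3  87.2] -2.8 691 8.1
plate [359. 173.] [500.8 206.7] [175.   97.8] -11.7 1138 8.5
plate [342. 230.] [612.4   7.3] [149.9  77.8] -0.1 787 8.6
plate [296. 275.] [ 616.5 -192.8] [123.8  66. ] -10.4 622 8.7
layer 30 [247. 326.] [ 624.9 -391.5] [83.5 45.3] 89.4 518 28.5
layer 57 [207. 288.] [ 468.  -383.5] [111.2  54.6] -6.2 304 55.8
layer 87 [205. 278.] [ 463.9 -377.4] [84.8 44.2] -11.0 193 86.0
layer 113 [204. 267.] [ 464.3 -374.4] [60.3 34.3] -15.6 260 111.8
side
plate [212. 166.] [485.7 372.2] [137.5  90.6] -3.1 908 8.4
plate [236. 203.] [499.2 205.2] [176.6 103.4] -10.2 1653 9.7
plate [300. 243.] [592.8   8.2] [111.6  79.5] -0.0 984 9.8
plate [343. 304.] [ 613.3 -191.6] [121.3  68.9] -8.4 974 9.9
layer 30 [322. 412.] [ 464.3 -386.9] [150.2  62.9] -2.3 964 29.0
layer 57 [327. 401.] [ 465.1 -382.8] [110.5  55.3] -7.1 722 55.8
layer 87 [322. 391.] [ 461.7 -376.8] [82.5 45.6] -12.4 520 86.1
layer 113 [323. 379.] [ 462.9 -373.3] [56.3 35.2] -13.3 591 112.2
```

View pics/c1.png

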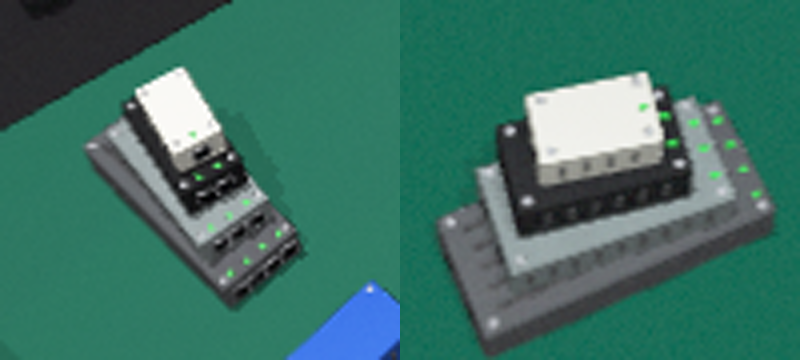

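The crop shows all four devices with jacks (LEDs and dark ports) toward +x, and each layer's measured size matches its device. The off-white box on top is the extender, and the black box under it is the injector at scene (205,278). The blue and purple ones sit on the bench, so they aren't meant. Next I'll go and look at the beds from above.

```bash
python3 -m pendant '[[[0,0,-0.03],[0,0,0],1],[[0,0,-0.03],[0,0,0],1],[[0,0,-0.02],[0,0,0],1]]'
python3 -m pendant '[[[-0.029,-0.0155,0],[0,0,0],1],[[-0.029,-0.0155,0],[0,0,0],1],[[-0.029,-0.0155,0],[0,0,0],1],[[-0.029,-0.0155,0],[0,0,0],1],[[-0.029,-0.0155,0],[0,0,0],1]]' >/dev/null
python3 -m pendant '[[[-0.029,-0.0155,0],[0,0,0],1],[[-0.029,-0.0155,0],[0,0,0],1],[[-0.029,-0.0155,0],[0,0,0],1],[[-0.029,-0.0155,0],[0,0,0],1],[[-0.029,-0.0155,0],[0,0,0],1]]' >/dev/null
python3 -m pendant '[[[-0.029,-0.0155,0],[0,0,0],1],[[-0.029,-0.0155,0],[0,0,0],1],[[-0.029,-0.0155,0],[0,0,0],1],[[-0.029,-0.0155,0],[0,0,0],1],[[-0.029,-0.0155,0],[0,0,0],1]]'
python3 -m pendant '[[[0,0,0],[0,0,0],1],[[0,0,0],[0,0,0],1],[[0,0,0],[0,0,0],1]]'
python3 - <<'E'
from m import *
im=grab('wrist'); print(np.round(im['tool_from_camera'],2)); cv2.imwrite('pics/w1.png',im['pixels'][...,::-1]); np.savez('w1.npz',P=cloud(im),px=im['pixels'])
E
```

```text
time_s: 0.4
tool_pos: [168.3, 628.4, 265.5]
ee_rot: [179.9, -0.0, 165.0]
wrist_force: [0.9, 0.4, 1.0]
gripper_width: 93.1
gripper_force: 0.0
time_s: 1.65
tool_pos: [529.0, 289.3, 263.1]
ee_rot: [-180.0, -0.0, 165.0]
wrist_force: [0.7, 0.4, -0.1]
gripper_width: 93.0
gripper_force: 0.0
time_s: 1.9
tool_pos: [527.4, 291.4, 262.9]
ee_rot: [180.0, -0.1, 165.0]
wrist_force: [0.1, 1.1, -0.4]
gripper_width: 92.9
gripper_force: 0.0
[[  -0.      0.97    0.25   69.03]
 [   1.      0.     -0.      0.49]
 [  -0.      0.25   -0.97 -201.84]
 [   0.      0.      0.      1.  ]]
```

View pics/w1.png

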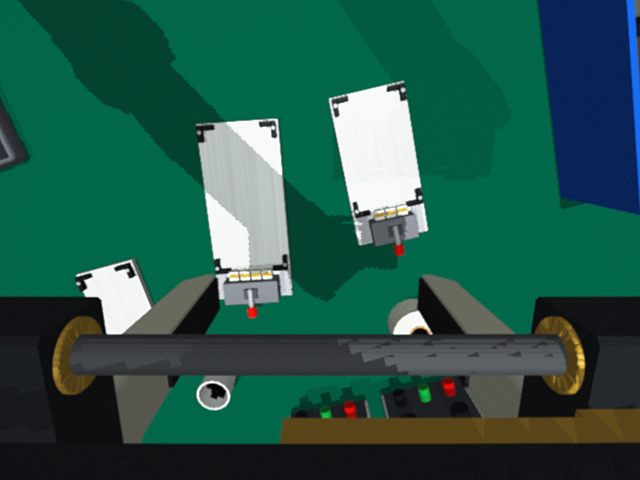

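Wrist view: converter bed at (380,155) with its head at (395,228), switch bed at (245,200) with its head at (252,290), and the injector bed partly at (115,295). The black L stops show clearly, so I'll fit them.

```bash
cat >> m.py <<'E'
def beds(P,px):
    px=px.astype(int); out=[]
    hsv=cv2.cvtColor(px.astype(np.uint8),cv2.COLOR_RGB2HSV).astype(int)
    with np.errstate(invalid='ignore'):
        W=(hsv[...,1]<45)&(px.min(-1)>95)&(P[...,2]>3)&(P[...,2]<15)
        D=(px.max(-1)<75)&(P[...,2]>5)&(P[...,2]<25)
    k,l,st,ce=cv2.connectedComponentsWithStats(cv2.morphologyEx(W.astype(np.uint8),cv2.MORPH_OPEN,np.ones((3,3))))
    for i in range(1,k):
        if st[i,4]<1500: continue
        Q=P[l==i]; print('plate',np.round(ce[i]),*rect(Q,10))
        hull=cv2.convexHull(np.argwhere(l==i)[:,::-1].astype(np.int32))
        M=np.zeros(W.shape,np.uint8);cv2.fillConvexPoly(M,hull,1);M=cv2.dilate(M,np.ones((5,5)))
        kk,ll,ss,cc=cv2.connectedComponentsWithStats((D&(M>0)).astype(np.uint8))
        cs=[(j,ss[j,4],P[ll==j]) for j in range(1,kk) if ss[j,4]>20]
        for j,n,q in cs: print('  stop',np.round(cc[j]),n,np.round(q.mean(0),1))
        S=np.concatenate([c[2] for c in cs]); print('  stops rect',*rect(S,10))
        for n,q in (('',S),):
            pass
E
python3 - <<'E'
from m import *
d=np.load('w1.npz');beds(d['P'],d['px'])
E
```

```text
plate [376. 152.] [505.3 374. ] [176.1  85.8] -2.4 8678 10.5
  stop [397.  92.] 85 [429.6 409.6  17.8]
  stop [341. 100.] 39 [421.9 347.4  18.4]
  stop [336. 112.] 24 [432.8 338.4  18.4]
  stop [415. 198.] 83 [550.2 404.3  17.9]
  stop [355. 206.] 21 [541.4 333.8  18.5]
  stop [362. 214.] 63 [552.8 340.2  18.3]
  stops rect [488.9 374.6] [135.8  80.9] -2.5 315 18.2
plate [245. 195.] [499.5 208.7] [178.3  94.6] -11.5 10965 10.3
  stop [265. 124.] 38 [424.3 257.9  18.1]
  stop [205. 132.] 93 [415.4 189.3  17.8]
  stop [273. 134.] 22 [437.2 264.2  18.4]
  stop [284. 258.] 32 [582.3 235.1  18. ]
  stop [221. 266.] 62 [570.9 156.3  17.7]
  stop [277. 267.] 36 [590.1 223.3  17.1]
  stops rect [500.6 208.4] [174.4  89.2] -11.6 283 18.1
plate [118. 296.] [580.7  10.5] [91.2 78. ] 1.6 2947 9.9
  stop [126. 269.] 108 [544.7  41.3  16.9]
  stop [ 84. 281.] 89 [545.5 -16.2  16.5]
  stops rect [547.   11.1] [71.2 18. ] -89.7 197 17.2
```

```bash
python3 -m pendant '[[[-0.0169,-0.0349,0],[0,0,0],1],[[-0.0169,-0.0349,0],[0,0,0],1],[[-0.0169,-0.0349,0],[0,0,0],1],[[-0.0169,-0.0349,0],[0,0,0],1],[[-0.0169,-0.0349,0],[0,0,0],1]]' >/dev/null
python3 -m pendant '[[[-0.0169,-0.0349,0],[0,0,0],1],[[-0.0169,-0.0349,0],[0,0,0],1],[[-0.0169,-0.0349,0],[0,0,0],1],[[-0.0169,-0.0349,0],[0,0,0],1],[[-0.0169,-0.0349,0],[0,0,0],1]]' >/dev/null
python3 -m pendant '[[[0,0,0],[0,0,0],1],[[0,0,0],[0,0,0],1],[[0,0,0],[0,0,0],1]]' | grep tool_pos
python3 - <<'E'
from m import *
im=grab('wrist'); cv2.imwrite('pics/w2.png',im['pixels'][...,::-1]); beds(cloud(im),im['pixels'])
E
python3 -m pendant '[[[0.013,-0.0372,0],[0,0,0],1],[[0.013,-0.0372,0],[0,0,0],1],[[0.013,-0.0372,0],[0,0,0],1],[[0.013,-0.0372,0],[0,0,0],1]]' >/dev/null
python3 -m pendant '[[[0.013,-0.0372,0],[0,0,0],1],[[0.013,-0.0372,0],[0,0,0],1],[[0.013,-0.0372,0],[0,0,0],1],[[0,0,0],[0,0,0],1]]' >/dev/null
python3 -m pendant '[[[0,0,0],[0,0,0],1],[[0,0,0],[0,0,0],1]]' | grep tool_pos
python3 - <<'E'
from m import *
im=grab('wrist'); cv2.imwrite('pics/w3.png',im['pixels'][...,::-1]); P=cloud(im)
np.savez('w3.npz',P=P,px=im['pixels'])
with np.errstate(invalid='ignore'):
  for z in(30,57,87,113):
    mm=(abs(P[...,2]-z)<4)&(abs(P[...,0]-463)<110)&(abs(P[...,1]+380)<60)
    k,l,st,ce=cv2.connectedComponentsWithStats(mm.astype(np.uint8)); i=1+np.argmax(st[1:,4]); print(z,np.round(ce[i]),*rect(P[l==i],z))
E
```

```text
tool_pos: [601.2, -87.5, 263.2]
plate [551.  61.] [518.5 204.6] [134.6  95.9] -12.0 10567 10.9
  stop [585. 118.] 68 [584.9 230.8  17.5]
  stop [512. 121.] 46 [566.6 150.4  17.6]
  stops rect [578.1 191. ] [88.8 14.8] 78.9 114 18.0
plate [394. 178.] [610.3  10.2] [148.1  76. ] 0.3 5802 10.6
  stop [411. 130.] 83 [546.9  37.5  17.6]
  stop [365. 137.] 37 [541.8 -15.1  18.5]
  stop [360. 149.] 22 [552.8 -23.9  18.9]
  stop [427. 208.] 83 [639.8  37.3  17.9]
  stop [376. 216.] 33 [633.9 -23.3  18.3]
  stop [383. 223.] 72 [644.8 -16.6  18. ]
  stop [394. 236.] 33 [662.2  -7.5  19.7]
  stops rect [609.5  10.4] [139.9  71.8] 0.1 363 18.2
plate [239. 228.] [ 613.8 -189.4] [122.7  66.5] -9.6 3864 10.3
  stop [248. 187.] 38 [ 561.6 -160.9   18.2]
  stop [213. 194.] 79 [ 559.1 -203.    18. ]
  stop [257. 196.] 25 [ 574.3 -153.9   18. ]
  stop [259. 247.] 109 [ 635.1 -169.    18. ]
  stop [221. 250.] 103 [ 626.5 -215.2   17.8]
  stop [251. 266.] 39 [ 655.  -184.7   21.1]
  stops rect [ 613.  -189.4] [115.5  62.2] -9.5 393 18.1
tool_pos: [447.4, -315.6, 263.5]
30 [248. 183.] [ 430.2 -382.8] [83.6 62.3] -2.1 1169 30.2
57 [252. 204.] [ 451.9 -377.5] [85.1 55.9] -6.9 738 57.2
87 [264. 227.] [ 460.5 -374. ] [82.2 44.3] -11.6 1114 87.2
113 [265. 246.] [ 461.4 -371.1] [55.8 34.1] -14.4 1991 113.2
```

View pics/w3.png

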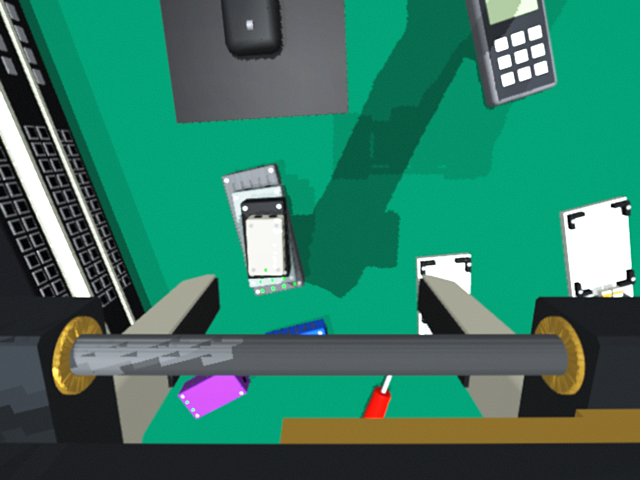

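View pics/w2.png

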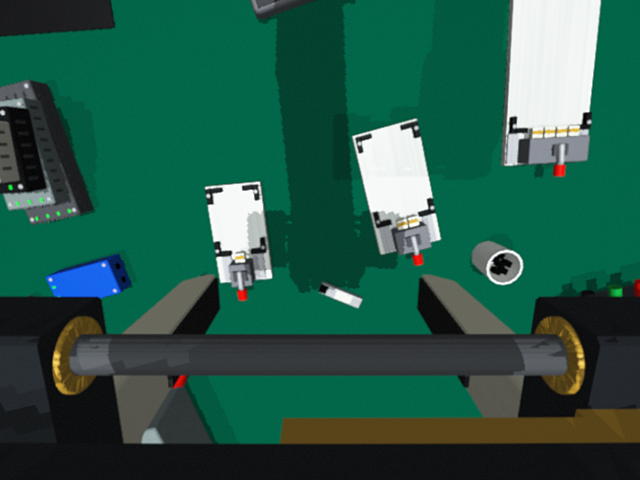

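w2 and w3: injector bed at (397,185) in w2, extender bed at (238,232), transceiver at (341,295), pot at (500,262). The stack in w3 has the extender top at (265,246), and all layers agree with the given sizes. The pocket centres I'm using are converter (489,374.5), switch (500.6,208.4), injector (594,10) and extender (597.5,-186.7). Now the extender.

```bash
cat > g.py <<'E'
import sys
from m import *
# g.py x y z yaw : tool shift (mm, in present tool axes) and rz to reach target
t=np.array(list(map(float,sys.argv[1:4])));yaw=float(sys.argv[4])
s=[]
for i in range(4):
    o=r.get_obs(); s.append((*o['tool_pos'],o['ee_rot'][2])); 
    if i<3: r.get_image('side')
s=np.array(s);m=s.mean(0);print('now',m.round(1),'sd',s.std(0).round(1),'w',round(o['gripper_width'],1),'F',o['wrist_force'].round(1))
A=R.from_euler('xyz',[180,0,m[3]],degrees=True).as_matrix()
print('shift',(A.T@(t-m[:3])).round(1),'rz',round(-((yaw-m[3]+180)%360-180),1))
E
python3 -m pendant '[[[-0.015,-0.024,0.02],[0,0,0],1],[[-0.014,-0.023,0.02],[0,0,0],1],[[0,0,0.04],[0,0,0],1],[[0,0,0.03],[0,0,0],1],[[0,0,0],[0,0,0],1]]' 12
python3 -m pendant '[[[0,0,0],[0,0,0],1],[[0,0,0],[0,0,0],1]]' |grep tool_pos
python3 g.py 461.4 -371.1 89.5 165.6
python3 -c "
from m import *
P=np.load('w3.npz')['P'];q=P[::60,0:200:25];print(q.reshape(-1,3).round(0)[:24].tolist())"
```

```text
time_s: 4.38
tool_pos: [460.0, -365.2, 146.8]
ee_rot: [179.6, -0.7, 165.3]
wrist_force: [0.0, 0.6, 0.2]
gripper_width: 92.9
gripper_force: 0.0
tool_pos: [464.0, -370.4, 155.2]
now [ 463.8 -371.1  155.7  165.1] sd [0.2 0.4 0.3 0. ] w 92.7 F [-0.5 -0.  -0.1]
shift [ 2.3 -0.6 66.2] rz -0.5
[[169.0, -563.0, 49.0], [151.0, -569.0, -2.0], [158.0, -542.0, -1.0], [166.0, -514.0, 0.0], [173.0, -488.0, 1.0], [180.0, -462.0, -0.0], [187.0, -435.0, 0.0], [195.0, -408.0, 3.0], [230.0, -567.0, 78.0], [225.0, -563.0, 49.0], [215.0, -566.0, -0.0], [222.0, -539.0, -0.0], [230.0, -511.0, 1.0], [237.0, -484.0, 1.0], [244.0, -457.0, 0.0], [252.0, -429.0, 3.0], [286.0, -574.0, 100.0], [287.0, -565.0, 82.0], [285.0, -564.0, 47.0], [283.0, -565.0, 1.0], [290.0, -536.0, 0.0], [298.0, -508.0, 1.0], [305.0, -480.0, 0.0], [313.0, -452.0, -0.0]]
```

```bash
python3 -m pendant '[[[0.002,-0.0005,0.025],[0,0,-0.5],1],[[0,0,0.025],[0,0,0],1],[[0,0,0.01],[0,0,0],1],[[0,0,0],[0,0,0],1],[[0,0,0],[0,0,0],1]]' 12|grep -v ee
python3 g.py 461.4 -371.1 89.5 165.6
```

```text
time_s: 5.12
tool_pos: [460.2, -371.3, 94.3]
wrist_force: [0.1, -0.0, -0.2]
gripper_width: 93.2
gripper_force: 0.0
now [ 460.6 -371.8   94.8  165.5] sd [0.2 0.3 0.4 0. ] w 93.0 F [ 0.7 -0.3 -0.1]
shift [-0.6  0.8  5.3] rz -0.1
```

Close on it and lift.

```bash
python3 -m pendant '[[[-0.0005,0.0005,0.005],[0,0,0],1],[[0,0,0],[0,0,0],1],[[0,0,0],[0,0,0],0],[[0,0,0],[0,0,0],0],[[0,0,0],[0,0,0],0]]' 15|grep -v ee
python3 -m pendant '[[[0,0,0],[0,0,0],0],[[0,0,0],[0,0,0],0],[[0,0,0],[0,0,0],0]]'|grep -v ee
python3 g.py 461.4 -371.1 89.5 165.6
```

```text
time_s: 5.68
tool_pos: [460.3, -370.7, 88.5]
wrist_force: [0.2, -0.7, 1.2]
gripper_width: 77.6
gripper_force: 0.0
time_s: 5.93
tool_pos: [460.3, -370.7, 88.4]
wrist_force: [0.3, 0.0, 0.2]
gripper_width: 57.4
gripper_force: 0.0
now [ 460.2 -370.7   88.4  165.5] sd [0. 0. 0. 0.] w 45.8 F [-1.   0.1 -0.1]
shift [-1.2 -0.1 -1.1] rz -0.1
```

```bash
python3 -m pendant '[[[0,0,0],[0,0,0],0],[[0,0,0],[0,0,0],0],[[0,0,0],[0,0,0],0],[[0,0,0],[0,0,0],0],[[0,0,0],[0,0,0],0]]'|grep -v ee
python3 -m pendant '[[[0,0,-0.004],[0,0,0],0],[[0,0,-0.01],[0,0,0],0],[[0,0,-0.02],[0,0,0],0],[[0,0,-0.02],[0,0,0],0],[[0,0,0],[0,0,0],0]]'|grep -v ee
python3 g.py 597.5 -186.7 140 170.4
```

```text
time_s: 6.5
tool_pos: [460.3, -370.7, 88.4]
wrist_force: [-0.6, -0.3, -0.6]
gripper_width: 12.2
gripper_force: 0.0
time_s: 6.92
tool_pos: [462.7, -373.0, 147.3]
wrist_force: [0.1, -0.3, 0.3]
gripper_width: 0.4
gripper_force: 0.0
now [ 461.4 -371.7  144.7  165.5] sd [1.  1.  1.8 0. ] w 0.8 F [-0.1 -0.3  0.2]
shift [-85.5 213.2   4.7] rz -4.9
```

The fingers shut on nothing, so I'll look.

```bash
python3 - <<'E'
from m import *
s=grab('side');w=grab('wrist');o=r.get_obs();print(o['tool_pos'],o['ee_rot'])
P=cloud(s);np.savez('s1.npz',P=P,px=s['pixels'])
A=cv2.resize(s['pixels'][300:450,240:400],(400,375));B=cv2.resize(w['pixels'],(400,300));B=np.vstack([B,np.zeros((75,400,3),np.uint8)])
cv2.imwrite('pics/c2.png',np.hstack([A,B])[...,::-1])
E
```

```text
[ 459.62900147 -370.05034138  141.5021325 ] [ 1.79953468e+02 -1.09830249e-01  1.65505658e+02]
```

View pics/c2.png

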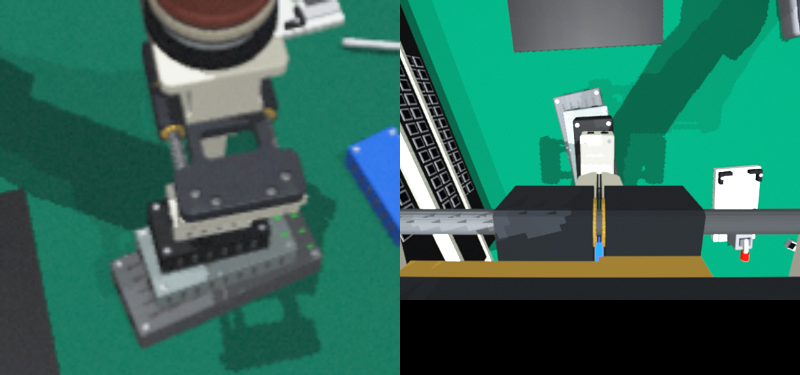

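The extender looks untouched. I'll check where things are and whether the pose readings are right.

```bash
cat > layers.py <<'E'
from m import *
import sys
def layers(P,c=(463,-378),zs=(30,57,87,113)):
  with np.errstate(invalid='ignore'):
    for z in zs:
      mm=(abs(P[...,2]-z)<4.5)&(abs(P[...,0]-c[0])<100)&(abs(P[...,1]-c[1])<60)
      k,l,st,ce=cv2.connectedComponentsWithStats(mm.astype(np.uint8))
      if k>1: i=1+np.argmax(st[1:,4]); print(z,np.round(ce[i]),*rect(P[l==i],z))
if __name__=='__main__':
  for n in sys.argv[1:]:
    im=grab(n); o=r.get_obs(); print(n,o['tool_pos'].round(1),o['joints'].round(2)); layers(cloud(im))
E
python3 layers.py wrist scene side
python3 - <<'E'
from m import *
im=grab('wrist');d=im['depth']
print('tip px depths',[ (v,float(d[v,320]),float(d[v,312]),float(d[v,330])) for v in range(240,400,10)])
E
```

```text
wrist [ 459.7 -370.1  141.4] [ 30.24  32.61  10.36  95.14  -6.96  53.   118.71]
30 [280. 173.] [ 444.  -383.7] [110.9  62. ] -2.2 2559 30.3
57 [286. 205.] [ 456.1 -379.3] [93.3 54. ] -6.7 1879 57.3
87 [301. 214.] [ 453.7 -372.9] [68. 44.] -11.6 2019 87.3
113 [315. 246.] [ 455.  -369.8] [42.6 34. ] -14.1 3274 113.3
scene [ 459.7 -370.1  141.4] [ 30.24  32.62  10.36  95.14  -6.96  53.   118.71]
30 [209. 296.] [ 467.4 -388.5] [153.3  60.9] -1.2 346 28.9
57 [207. 288.] [ 467.3 -385.5] [110.8  54.2] -3.6 284 55.5
87 [205. 279.] [ 463.4 -377.6] [83.4 43.7] -11.7 179 85.7
113 [204. 267.] [ 464.5 -374.2] [57.8 34.1] -13.7 256 111.7
side [ 459.8 -370.2  141.5] [ 30.24  32.62  10.36  95.12  -6.96  53.   118.71]
30 [320. 414.] [ 463.6 -388.7] [150.2  62.7] -4.0 889 29.1
57 [325. 404.] [ 465.2 -382.3] [110.4  55.4] -6.8 621 56.0
87 [319. 394.] [ 461.8 -376.9] [82.3 44.8] -11.7 425 86.1
113 [309. 381.] [ 437.6 -367.3] [32.5  4.6] 73.5 42 112.2
tip px depths [(240, 237.61131286621094, 237.38351440429688, 237.7596435546875), (250, 238.61209106445312, 237.8855743408203, 239.83639526367188), (260, 24
[... 193 characters left out ...]
 161.1156005859375, 156.36581420898438, 157.53123474121094), (300, 150.160888671875, 145.5652618408203, 80.11410522460938), (310, 141.56951904296875, 138.14816284179688, 75.13174438476562), (320, 133.2567596435547, 73.21150970458984, 71.29972839355469), (330, 125.61019897460938, 70.8381576538086, 67.53684997558594), (340, 73.35967254638672, 69.13609313964844, 65.32096862792969), (350, 73.44220733642578, 69.03775787353516, 66.02530670166016), (360, 71.9790267944336, 69.71955871582031, 65.90052032470703), (370, 73.18186950683594, 68.61859893798828, 64.85944366455078), (380, 120.86802673339844, 68.96126556396484, 66.09182739257812), (390, 357.612060546875, 70.56087493896484, 66.03366088867188)]
```

The camera and pose agree (stack heights are right), but the visible fingertips seem to end well short of the stated TCP, which would explain closing above the box. I'll measure the tip in the tool frame.

```bash
python3 - <<'E'
from m import *
im=grab('wrist');im['T']=np.array(im['tool_from_camera'],float);P=cloud(im)
for c in(300,308,314,318,322,326,332,340):
    print(c,[(v,*P[v,c].round(0).astype(int)) for v in range(264,296,3)])
B=im['pixels'][220:370,220:420];cv2.imwrite('pics/c3.png',cv2.resize(B,(800,600),interpolation=0)[...,::-1])
E
```

```text
300 [(264, np.int64(-5), np.int64(-11), np.int64(29)), (267, np.int64(-7), np.int64(-11), np.int64(27)), (270, np.int64(-9), np.int64(-11), np.int64(29)), (273, np.int64(-11), np.int64(-11), np.int64(28)), (276, np.int64(-13), np.int64(-11), np.int64(28)), (279, np.int64(10), np.int64(-7), np.int64(-42)), (282, np.int64(11), np.int64(-7), np.int64(-47)), (285, np.int64(11), np.int64(-7), np.int64(-50)), (288, np.int64(10), np.int64(-7), np.int64(-53)), (291, np.int64(10), np.int64(-7), np.int64(-56)), (294, np.int64(11), np.int64(-7), np.int64(-60))]
308 [(264, np.int64(-5), np.int64(-6), np.int64(29)), (267, np.int64(-7), np.int64(-6), np.int64(28)), (270, np.int64(-9), np.int64(-6), np.int64(27)), (273, np.int64(-11), np.int64(-6), np.int64(27)), (276, np.int64(11), np.int64(-4), np.int64(-39)), (279, np.int64(11), np.int64(-4), np.int64(-43)), (282, np.int64(10), np.int64(-4), np.int64(-45)), (285, np.int64(11), np.int64(-4), np.int64(-50)), (288, np.int64(10), np.int64(-4), np.int64(-53)), (291, np.int64(10), np.int64(-4), np.int64(-56)), (294, np.int64(10), np.int64(-3), np.int6
[... 2574 characters left out ...]
), (288, np.int64(10), np.int64(6), np.int64(-53)), (291, np.int64(11), np.int64(6), np.int64(-56)), (294, np.int64(10), np.int64(6), np.int64(-59))]
340 [(264, np.int64(-5), np.int64(15), np.int64(28)), (267, np.int64(-7), np.int64(15), np.int64(28)), (270, np.int64(-9), np.int64(15), np.int64(29)), (273, np.int64(-11), np.int64(15), np.int64(28)), (276, np.int64(-13), np.int64(15), np.int64(28)), (279, np.int64(11), np.int64(10), np.int64(-44)), (282, np.int64(11), np.int64(10), np.int64(-47)), (285, np.int64(11), np.int64(10), np.int64(-50)), (288, np.int64(10), np.int64(10), np.int64(-52)), (291, np.int64(10), np.int64(10), np.int64(-56)), (294, np.int64(10), np.int64(9), np.int64(-59))]
```

View pics/c3.png

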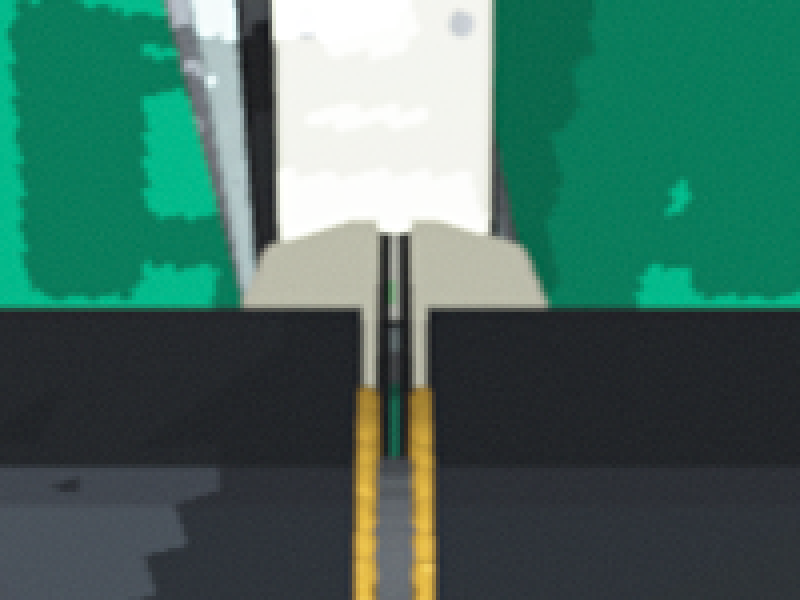

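```bash
python3 - <<'E'
from m import *
for n in('side','scene'):
    im=grab(n);o=r.get_obs();P=cloud(im);A=att(o['ee_rot']);Q=(P-o['tool_pos'])@A
    with np.errstate(invalid='ignore'):
        for z in range(-110,25,7):
            m=(abs(Q[...,0])<60)&(abs(Q[...,1])<110)&(Q[...,2]>=z)&(Q[...,2]<z+7)
            if m.sum()>3: print(n,z,m.sum(),'x',np.percentile(Q[m][:,0],[2,98]).round(0),'y',np.percentile(Q[m][:,1],[2,98]).round(0))
E
```

```text
side -96 9 x [-8.  6.] y [-18. -17.]
side -89 15 x [-8.  6.] y [-18. -16.]
side -82 16 x [-8.  6.] y [-18. -16.]
side -75 18 x [-9.  4.] y [-17. -15.]
side -68 9 x [-7.  4.] y [-17. -15.]
side 23 21 x [20. 25.] y [-16.  12.]
scene -89 13 x [-11.  -8.] y [-16.  16.]
scene -82 28 x [-12.  -7.] y [-16.  15.]
scene -75 26 x [-12.  -7.] y [-16.  14.]
scene -68 20 x [-11.  -2.] y [-17.  14.]
scene -61 30 x [-12.  -3.] y [-15.  13.]
scene -54 19 x [-11.  -8.] y [-15.  13.]
scene -47 17 x [-10.  -2.] y [-15.  13.]
scene -40 13 x [-10.  -6.] y [-10.  10.]
scene 23 114 x [-33.  22.] y [-19.  13.]
```

Both the scene and wrist cameras show the fingers ending 36 mm short of the reported TCP, centred in x and y. The reported z is therefore about 36 mm below the true tips, and I'll use tip z = tool z + 36 from here. Second attempt: reported z about 54.

```bash
python3 -m pendant '[[[0,0,0],[0,0,0],1],[[0,0,0],[0,0,0],1],[[0,0,0],[0,0,0],1],[[0,0,0],[0,0,0],1],[[0,0,0],[0,0,0],1]]' 15 >/dev/null
python3 -m pendant '[[[0,0,0],[0,0,0],1],[[0,0,0],[0,0,0],1],[[0,0,0],[0,0,0],1],[[0,0,0],[0,0,0],1],[[0,0,0],[0,0,0],1]]' |grep width
python3 -m pendant '[[[0,0,0.03],[0,0,0],1],[[0,0,0.03],[0,0,0],1],[[0,0,0.01],[0,0,0],1],[[0,0,0],[0,0,0],1],[[0,0,0],[0,0,0],1]]'|grep -v ee
python3 g.py 461.4 -371.1 54 165.6
```

```text
gripper_width: 62.4
time_s: 8.77
tool_pos: [460.4, -370.9, 72.6]
wrist_force: [0.3, -0.1, 0.6]
gripper_width: 92.0
gripper_force: 0.0
now [ 461.  -371.4   73.5  165.5] sd [0.4 0.3 0.6 0. ] w 93.3 F [-0.   0.7  0.1]
shift [-0.3  0.4 19.5] rz -0.1
```

```bash
python3 -m pendant '[[[0,0,0.012],[0,0,0],1],[[0,0,0.005],[0,0,0],1],[[0,0,0.001],[0,0,0],1],[[0,0,0],[0,0,0],1],[[0,0,0],[0,0,0],0]]' 15|grep -v ee
python3 -m pendant '[[[0,0,0],[0,0,0],0],[[0,0,0],[0,0,0],0],[[0,0,0],[0,0,0],0],[[0,0,0],[0,0,0],0],[[0,0,0],[0,0,0],0]]'|grep -v ee
python3 -m pendant '[[[0,0,0],[0,0,0],0],[[0,0,0],[0,0,0],0],[[0,0,0],[0,0,0],0],[[0,0,0],[0,0,0],0],[[0,0,0],[0,0,0],0]]'|grep -v ee
```

```text
time_s: 9.33
tool_pos: [460.6, -370.9, 55.0]
wrist_force: [-0.5, -0.3, -1.1]
gripper_width: 89.1
gripper_force: 0.0
time_s: 9.75
tool_pos: [460.3, -370.7, 54.5]
wrist_force: [-0.8, 0.3, 0.2]
gripper_width: 57.6
gripper_force: 0.0
time_s: 10.17
tool_pos: [460.2, -370.8, 54.4]
wrist_force: [0.8, 0.1, -0.6]
gripper_width: 34.1
gripper_force: 15.0
```

```bash
python3 -m pendant '[[[0,0,-0.005],[0,0,0],0],[[0,0,-0.015],[0,0,0],0],[[0,0,-0.02],[0,0,0],0],[[0,0,-0.02],[0,0,0],0],[[0,0,-0.01],[0,0,-4.9],0]]'|grep -v ee
python3 g.py 596.5 -186.7 20 170.4
```

```text
time_s: 10.58
tool_pos: [461.2, -371.3, 126.9]
wrist_force: [0.4, 0.1, -1.5]
gripper_width: 34.5
gripper_force: 15.0
now [ 461.2 -371.5  126.8  170.5] sd [0.5 0.5 1.1 0.2] w 33.6 F [ 0.3 -0.5 -1.8]
shift [-102.8  204.7  106.8] rz 0.1
```

```bash
python3 -m pendant '[[[-0.0128,0.0256,0],[0,0,0],0],[[-0.0128,0.0256,0],[0,0,0],0],[[-0.0128,0.0256,0],[0,0,0],0],[[-0.0128,0.0256,0],[0,0,0],0],[[-0.0128,0.0256,0],[0,0,0],0]]'>/dev/null
python3 -m pendant '[[[-0.0128,0.0256,0],[0,0,0],0],[[-0.0128,0.0256,0],[0,0,0],0],[[-0.0128,0.0256,0.02],[0,0,0],0],[[0,0,0.04],[0,0,0],0],[[0,0,0.03],[0,0,0],0]]'>/dev/null
python3 -m pendant '[[[0,0,0],[0,0,0],0],[[0,0,0],[0,0,0],0],[[0,0,0],[0,0,0],0]]'|grep -v ee
python3 g.py 596.5 -186.7 -22.6 170.4
python3 - <<'E'
from m import *
im=grab('wrist');cv2.imwrite('pics/w4.png',im['pixels'][...,::-1]);P=cloud(im)
with np.errstate(invalid='ignore'): m=(P[...,2]>55)&(P[...,2]<95)&(im['depth']>140)&(im['pixels'].min(-1)>150)
k,l,st,ce=cv2.connectedComponentsWithStats(m.astype(np.uint8));i=1+np.argmax(st[1:,4]);print(st[i],*rect(P[l==i],0))
E
```

```text
time_s: 11.82
tool_pos: [595.9, -186.8, 35.3]
wrist_force: [0.6, -0.1, -0.7]
gripper_width: 33.6
gripper_force: 15.0
now [ 596.5 -187.    36.2  170.3] sd [0.4 0.1 0.5 0. ] w 33.8 F [ 0.5  0.1 -1. ]
shift [ 0.1  0.3 58.8] rz -0.1
[277 242  85  28 931] [ 572.2 -181.4] [34.2  5.9] 74.0 931 90.7
```

View pics/w4.png

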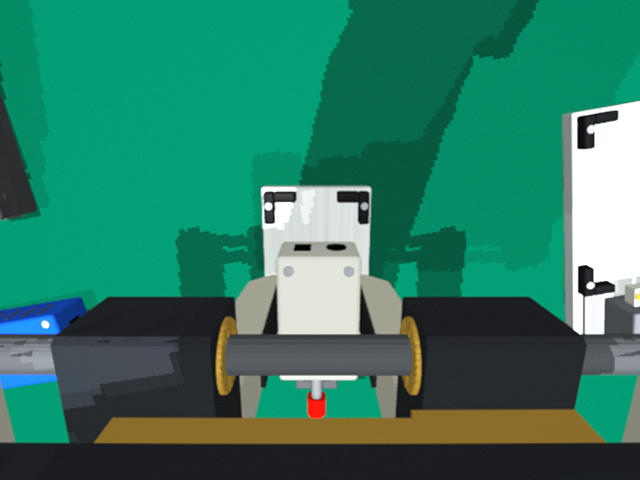

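w4: the extender hangs over its bed centred between the stops at (268,205) and (360,205), with its jack end toward the head. Lowering.

```bash
python3 -m pendant '[[[0,0,0.025],[0,0,0],0],[[0,0,0.02],[0,0,0],0],[[0,0,0.008],[0,0,0],0],[[0,0,0.002],[0,0,0],0],[[0,0,0],[0,0,0],0]]'|grep tool_pos
python3 -m pendant '[[[0,0,0],[0,0,0],0],[[0,0,0],[0,0,0],0],[[0,0,0],[0,0,0],0]]'|egrep 'tool_pos|force'
python3 g.py 596.5 -186.7 -22.6 170.4
```

```text
tool_pos: [595.6, -186.0, -20.3]
tool_pos: [596.3, -186.1, -19.4]
wrist_force: [0.1, -0.2, -1.3]
gripper_force: 15.0
now [ 596.  -186.   -19.7  170.4] sd [0.2 0.1 0.2 0. ] w 33.7 F [ 0.3  0.1 -1. ]
shift [-0.6 -0.6  2.9] rz 0.0
```

```bash
python3 -m pendant '[[[0,0,0.001],[0,0,0],0],[[0,0,0.001],[0,0,0],0],[[0,0,0],[0,0,0],0],[[0,0,0],[0,0,0],0]]'|egrep 'tool_pos|force'
python3 -m pendant '[[[0,0,0.0005],[0,0,0],0],[[0,0,0],[0,0,0],0],[[0,0,0],[0,0,0],0]]'|egrep 'tool_pos|force'
python3 -m pendant '[[[0,0,0.0005],[0,0,0],0],[[0,0,0],[0,0,0],0],[[0,0,0],[0,0,0],0]]'|egrep 'tool_pos|force'
```

```text
tool_pos: [595.5, -185.9, -22.6]
wrist_force: [-0.4, 0.0, -0.5]
gripper_force: 15.0
tool_pos: [595.5, -185.9, -22.6]
wrist_force: [-2.4, 0.2, 4.7]
gripper_force: 15.0
tool_pos: [595.5, -185.8, -22.7]
wrist_force: [-1.2, 1.5, 7.8]
gripper_force: 15.0
```

```bash
python3 -m pendant '[[[0,0,-0.0005],[0,0,0],0.4],[[0,0,0],[0,0,0],0.7],[[0,0,0],[0,0,0],0.7],[[0,0,0],[0,0,0],0.7],[[0,0,0],[0,0,0],0.7]]'|egrep 'width|force'
python3 -m pendant '[[[0,0,-0.005],[0,0,0],0.8],[[0,0,-0.015],[0,0,0],0.8],[[0,0,-0.04],[0,0,0],0.8],[[0,0,-0.04],[0,0,0],1],[[0,0,-0.04],[0,0,2],1]]'|egrep 'width|force'
python3 g.py 460.5 -374 60 168.4
```

```text
wrist_force: [-0.1, -0.6, -0.2]
gripper_width: 59.0
gripper_force: 0.0
wrist_force: [0.8, 0.4, 0.1]
gripper_width: 83.4
gripper_force: 0.0
now [ 598.6 -187.1  123.1  168.3] sd [2.4 0.9 3.6 0.1] w 92.3 F [ 0.2 -0.1 -0.4]
shift [  97.5 -210.9   63.1] rz -0.1
```

```bash
python3 -m pendant '[[[0.012,-0.0264,0],[0,0,0],1],[[0.012,-0.0264,0],[0,0,0],1],[[0.012,-0.0264,0],[0,0,0],1],[[0.012,-0.0264,0],[0,0,0],1],[[0.012,-0.0264,0],[0,0,0],1]]'>/dev/null
python3 -m pendant '[[[0.012,-0.0264,0],[0,0,0],1],[[0.012,-0.0264,0],[0,0,0],1],[[0.012,-0.0264,0],[0,0,0],1],[[0,0,0],[0,0,0],1],[[0,0,0],[0,0,0],1]]' 25 >/dev/null
python3 -m pendant '[[[0,0,0],[0,0,0],1],[[0,0,0],[0,0,0],1]]' >/dev/null
python3 layers.py side scene wrist
python3 - <<'E'
from m import *
s=grab('side');P=cloud(s)
with np.errstate(invalid='ignore'): m=(abs(P[...,2]-36)<4)&(abs(P[...,0]-597)<40)&(abs(P[...,1]+187)<40)&(s['pixels'].min(-1)>150)
print('ext',*rect(P[m],0))
E
python3 g.py 460.5 -374 24 168.4
```

```text
side [ 460.1 -371.2  116.3] [ 31.19  34.27   9.04  96.6   -6.75  49.73 121.65]
30 [318. 415.] [ 463.7 -387.3] [149.2  62.6] -2.7 842 28.8
57 [323. 405.] [ 465.  -383.4] [110.   54.9] -7.8 567 56.1
87 [307. 392.] [ 430.9 -370.8] [44.3 19.4] 79.2 257 86.1
scene [ 460.1 -371.5  116.5] [ 31.19  34.26   9.06  96.59  -6.74  49.73 121.65]
30 [209. 295.] [ 467.  -388.7] [151.5  61. ] -0.8 338 28.8
57 [206. 287.] [ 467.2 -383.1] [110.1  54.8] -6.7 277 55.8
87 [205. 273.] [ 463.1 -377.1] [85.8 44.6] -11.3 470 85.6
wrist [ 459.9 -371.8  116.6] [ 31.2   34.25   9.08  96.58  -6.74  49.73 121.66]
30 [282. 172.] [ 446.1 -383.7] [115.   62.1] -2.1 3050 30.3
57 [291. 227.] [ 464.4 -379.6] [110.1  55.5] -6.8 2809 57.3
87 [312. 253.] [ 460.3 -374.3] [81.3 44.1] -11.6 8478 87.4
ext [ 622.8 -197.9] [23.8  4.9] 70.7 22 35.5
now [ 459.5 -372.6  116.8  168.5] sd [0.2 0.3 0.1 0. ] w 92.8 F [0.5 0.  0. ]
shift [-1.3 -1.2 92.8] rz 0.1
```

```bash
python3 -m pendant '[[[-0.001,-0.001,0.03],[0,0,0],1],[[0,0,0.03],[0,0,0],1],[[0,0,0.02],[0,0,0],1],[[0,0,0.008],[0,0,0],1],[[0,0,0],[0,0,0],1]]' 25 >/dev/null
python3 -m pendant '[[[0,0,0],[0,0,0],1],[[0,0,0],[0,0,0],1]]' >/dev/null
python3 g.py 460.5 -374 24 168.4
```

```text
now [ 460.6 -375.5   30.4  168.4] sd [0.1 0.1 0.1 0. ] w 93.4 F [-0.6 -0.   0.4]
shift [0.4 1.4 6.4] rz 0.0
```

```bash
python3 -m pendant '[[[0,0.001,0.004],[0,0,0],1],[[0,0,0.002],[0,0,0],1],[[0,0,0],[0,0,0],1],[[0,0,0],[0,0,0],0],[[0,0,0],[0,0,0],0]]' 25 |egrep 'tool_pos|force'
python3 -m pendant '[[[0,0,0],[0,0,0],0],[[0,0,0],[0,0,0],0],[[0,0,0],[0,0,0],0],[[0,0,0],[0,0,0],0],[[0,0,0],[0,0,0],0]]'>/dev/null
python3 -m pendant '[[[0,0,0],[0,0,0],0],[[0,0,0],[0,0,0],0],[[0,0,0],[0,0,0],0],[[0,0,0],[0,0,0],0]]'|grep -v ee
python3 g.py 593 10 24 180.1
```

```text
tool_pos: [459.8, -373.6, 22.8]
wrist_force: [0.0, 0.2, 0.3]
gripper_force: 0.0
time_s: 17.9
tool_pos: [459.8, -373.8, 22.9]
wrist_force: [-0.0, -1.2, 0.2]
gripper_width: 43.9
gripper_force: 25.0
now [ 459.8 -373.8   22.9  168.4] sd [0. 0. 0. 0.] w 43.6 F [-0.7 -1.3 -0.3]
shift [-53.3 402.8  -1.1] rz -11.7
```

```bash
python3 -m pendant '[[[0,0,-0.005],[0,0,0],0],[[0,0,-0.015],[0,0,0],0],[[0,0,-0.02],[0,0,0],0],[[0,0,-0.02],[0,0,-5.8],0],[[0,0,-0.02],[0,0,-5.9],0]]'|grep -v ee
python3 -m pendant '[[[0,0,0],[0,0,0],0],[[0,0,0],[0,0,0],0],[[0,0,0],[0,0,0],0]]'>/dev/null
python3 g.py 593.4 10 40 180.2
```

```text
time_s: 18.47
tool_pos: [459.4, -372.7, 103.4]
wrist_force: [1.1, -0.1, -1.5]
gripper_width: 43.7
gripper_force: 25.0
now [ 458.9 -372.6  101.3  -90. ] sd [1.000e-01 1.000e-01 2.000e-01 1.559e+02] w 43.5 F [ 0.7  0.  -2.2]
shift [-382.5 -134.7   61.3] rz 89.8
```

```bash
sed -i "s/^s=np.array(s);/s=np.array(s);s[:,3]%=360;/" g.py
python3 -m pendant '[[[-0.0122,0.0348,0],[0,0,0],0],[[-0.0122,0.0348,0],[0,0,0],0],[[-0.0122,0.0348,0],[0,0,0],0],[[-0.0122,0.0348,0],[0,0,0],0],[[-0.0122,0.0348,0],[0,0,0],0]]'>/dev/null
python3 -m pendant '[[[-0.0122,0.0348,0],[0,0,0],0],[[-0.0122,0.0348,0],[0,0,0],0],[[-0.0122,0.0348,0],[0,0,0],0],[[-0.0122,0.0348,0],[0,0,0],0],[[-0.0122,0.0348,0],[0,0,0],0]]'>/dev/null
python3 -m pendant '[[[-0.0122,0.0348,0],[0,0,0],0],[[0,0,0.03],[0,0,0],0],[[0,0,0.03],[0,0,0],0],[[0,0,0],[0,0,0],0],[[0,0,0],[0,0,0],0]]'|grep tool_pos
python3 g.py 593.4 10 -24.1 180.2
```

```text
tool_pos: [591.2, 9.1, 40.8]
now [593.3   8.7  42.9 180. ] sd [1.4 0.2 1.4 0. ] w 43.9 F [ 0.9  0.3 -1.8]
shift [-0.1  1.3 67. ] rz -0.2
```

```bash
python3 -m pendant '[[[0,0.001,0.02],[0,0,-0.2],0],[[0,0,0.02],[0,0,0],0],[[0,0,0.015],[0,0,0],0],[[0,0,0.004],[0,0,0],0],[[0,0,0],[0,0,0],0]]'|grep tool_pos
python3 -m pendant '[[[0,0,0],[0,0,0],0],[[0,0,0],[0,0,0],0],[[0,0,0],[0,0,0],0]]'>/dev/null
python3 g.py 593.4 10 -24.1 180.2
python3 - <<'E'
from m import *
im=grab('wrist');cv2.imwrite('pics/w5.png',im['pixels'][...,::-1])
E
```

```text
tool_pos: [593.5, 9.9, -15.8]
now [594.2  10.4 -15.  180.3] sd [0.3 0.  0.3 0. ] w 43.9 F [ 0.6 -0.3 -1.8]
shift [ 0.8 -0.4  9.1] rz 0.1
```

View pics/w5.png

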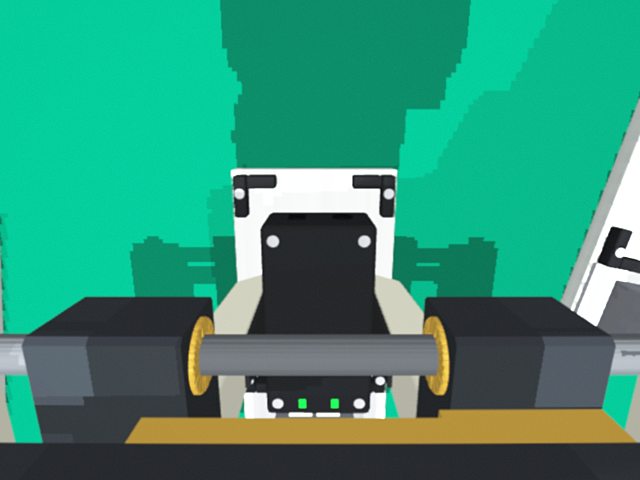

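The injector is centred between the stops and aligned. Lowering it the last 9 mm.

```bash
python3 -m pendant '[[[0.0005,0,0.003],[0,0,0],0],[[0,0,0.003],[0,0,0],0],[[0,0,0.0015],[0,0,0],0],[[0,0,0],[0,0,0],0],[[0,0,0],[0,0,0],0]]'|egrep 'tool_pos|force'
python3 -m pendant '[[[0,0,0.0005],[0,0,0],0],[[0,0,0],[0,0,0],0],[[0,0,0],[0,0,0],0]]'|egrep 'tool_pos|wrist'
python3 -m pendant '[[[0,0,0.0005],[0,0,0],0],[[0,0,0],[0,0,0],0],[[0,0,0],[0,0,0],0]]'|egrep 'tool_pos|wrist'
python3 -m pendant '[[[0,0,0.0005],[0,0,0],0],[[0,0,0],[0,0,0],0],[[0,0,0],[0,0,0],0]]'|egrep 'tool_pos|wrist'
```

```text
tool_pos: [592.7, 10.5, -23.9]
wrist_force: [0.3, 0.6, -1.7]
gripper_force: 25.0
tool_pos: [592.9, 10.4, -24.1]
wrist_force: [-0.7, 0.2, -0.7]
tool_pos: [592.9, 10.4, -24.1]
wrist_force: [-2.2, -0.6, 3.9]
tool_pos: [592.9, 10.4, -24.1]
wrist_force: [-2.3, -0.6, 7.8]
```

```bash
python3 -m pendant '[[[0,0,-0.0005],[0,0,0],0.5],[[0,0,0],[0,0,0],0.8],[[0,0,0],[0,0,0],0.8],[[0,0,0],[0,0,0],0.8],[[0,0,0],[0,0,0],0.8]]'|egrep 'width|force'
python3 -m pendant '[[[0,0,-0.005],[0,0,0],0.9],[[0,0,-0.015],[0,0,0],0.9],[[0,0,-0.04],[0,0,0],0.9],[[0,0,-0.04],[0,0,3.5],1],[[0,0,-0.02],[0,0,3.6],1]]'|egrep 'width|force'
python3 -m pendant '[[[0,0,0],[0,0,0],1],[[0,0,0],[0,0,0],1],[[0,0,0],[0,0,0],1]]'>/dev/null
python3 g.py 464.4 -379.6 95 173.2
```

```text
wrist_force: [0.1, 0.1, -0.7]
gripper_width: 68.5
gripper_force: 0.1
wrist_force: [1.5, -0.1, 0.4]
gripper_width: 91.4
gripper_force: 0.0
now [591.5  10.6  93.9 173.2] sd [0.2 0.1 0.4 0. ] w 92.7 F [-0.1 -0.1  0.1]
shift [  80.3 -402.4   -1.1] rz 0.0
```

```bash
python3 -m pendant '[[[0.0073,-0.0366,0],[0,0,0],1],[[0.0073,-0.0366,0],[0,0,0],1],[[0.0073,-0.0366,0],[0,0,0],1],[[0.0073,-0.0366,0],[0,0,0],1],[[0.0073,-0.0366,0],[0,0,0],1]]'>/dev/null
python3 -m pendant '[[[0.0073,-0.0366,0],[0,0,0],1],[[0.0073,-0.0366,0],[0,0,0],1],[[0.0073,-0.0366,0],[0,0,0],1],[[0.0073,-0.0366,0],[0,0,0],1],[[0.0073,-0.0366,0],[0,0,0],1]]' 35 >/dev/null
python3 -m pendant '[[[0.0073,-0.0364,0],[0,0,0],1],[[0,0,0],[0,0,0],1],[[0,0,0],[0,0,0],1],[[0,0,0],[0,0,0],1]]' >/dev/null
python3 layers.py wrist side
python3 g.py 464.4 -379.6 -3 173.2
```

```text
wrist [ 466.  -377.6   94.4] [ 32.62  36.41   7.08  96.31  -5.79  47.77 125.56]
30 [292. 167.] [ 452.9 -384.2] [128.9  62. ] -2.4 3809 30.4
57 [314. 245.] [ 464.7 -380.3] [110.1  54.2] -6.7 13281 57.4
side [ 466.4 -377.2   94.6] [ 32.58  36.38   7.08  96.31  -5.78  47.77 125.57]
30 [315. 416.] [ 463.6 -388.3] [149.9  62.7] -3.6 804 28.8
57 [310. 402.] [ 439.6 -379.5] [58.2 54.9] -6.8 711 56.1
now [ 466.5 -377.5   94.9  173.4] sd [0.  0.3 0.2 0. ] w 93.0 F [ 0.1  0.4 -0.1]
shift [ 1.8 -2.3 97.9] rz 0.2
```

```bash
python3 -m pendant '[[[0.0015,-0.0025,0.03],[0,0,0],1],[[0,0,0.03],[0,0,0],1],[[0,0,0.02],[0,0,0],1],[[0,0,0.011],[0,0,0],1],[[0,0,0],[0,0,0],1]]' 35 >/dev/null
python3 -m pendant '[[[0,0,0],[0,0,0],1],[[0,0,0],[0,0,0],1]]' >/dev/null
python3 g.py 464.7 -380.3 -3.5 173.3
```

```text
now [ 464.8 -382.7    5.9  173.2] sd [0.1 0.1 0.1 0. ] w 93.0 F [ 0.4  0.2 -0. ]
shift [0.4 2.4 9.4] rz -0.1
```

```bash
python3 -m pendant '[[[0,0.002,0.005],[0,0,0],1],[[0,0,0.003],[0,0,0],1],[[0,0,0],[0,0,0],1],[[0,0,0],[0,0,0],0],[[0,0,0],[0,0,0],0]]' 35 |egrep 'tool_pos|force'
python3 -m pendant '[[[0,0,0],[0,0,0],0],[[0,0,0],[0,0,0],0],[[0,0,0],[0,0,0],0],[[0,0,0],[0,0,0],0],[[0,0,0],[0,0,0],0]]'>/dev/null
python3 -m pendant '[[[0,0,0],[0,0,0],0],[[0,0,0],[0,0,0],0],[[0,0,0],[0,0,0],0]]'|grep -v ee
python3 g.py 489 374.5 24 177.6
```

```text
tool_pos: [463.9, -380.0, -3.7]
wrist_force: [-0.3, -0.1, 0.6]
gripper_force: 0.0
time_s: 26.77
tool_pos: [463.9, -380.2, -3.6]
wrist_force: [0.4, -0.7, -0.4]
gripper_width: 53.6
gripper_force: 35.0
now [ 463.9 -380.2   -3.6  173.2] sd [0. 0. 0. 0.] w 53.9 F [-1.2 -0.7  1.1]
shift [ 64.5 752.4 -27.6] rz -4.4
```

```bash
python3 -m pendant '[[[0,0,-0.005],[0,0,0],0],[[0,0,-0.015],[0,0,0],0],[[0,0,-0.03],[0,0,0],0],[[0,0,-0.03],[0,0,0],0],[[0,0,-0.03],[0,0,-4.4],0]]'|grep -v ee
python3 -m pendant '[[[0,0,0],[0,0,0],0],[[0,0,0],[0,0,0],0],[[0,0,0],[0,0,0],0]]'>/dev/null
python3 g.py 488.2 374.5 40 177.6
```

```text
time_s: 27.33
tool_pos: [463.3, -378.7, 107.0]
wrist_force: [0.1, -0.3, -3.1]
gripper_width: 53.4
gripper_force: 35.0
now [ 462.7 -378.6  104.7  177.6] sd [0.1 0.1 0.4 0. ] w 54.1 F [-0.5  0.6 -2.1]
shift [  6.3 753.5  64.7] rz -0.0
```

```bash
python3 -m pendant '[[[0.0003,0.0377,0],[0,0,0],0],[[0.0003,0.0377,0],[0,0,0],0],[[0.0003,0.0377,0],[0,0,0],0],[[0.0003,0.0377,0],[0,0,0],0],[[0.0003,0.0377,0],[0,0,0],0]]'>/dev/null
python3 -m pendant '[[[0.0003,0.0377,0],[0,0,0],0],[[0.0003,0.0377,0],[0,0,0],0],[[0.0003,0.0377,0],[0,0,0],0],[[0.0003,0.0377,0],[0,0,0],0],[[0.0003,0.0377,0],[0,0,0],0]]'|grep tool_pos
python3 -m pendant '[[[0.0003,0.0377,0],[0,0,0],0],[[0.0003,0.0377,0],[0,0,0],0],[[0.0003,0.0377,0],[0,0,0],0],[[0.0003,0.0377,0],[0,0,0],0],[[0.0003,0.0377,0],[0,0,0],0]]'>/dev/null
python3 -m pendant '[[[0.0003,0.0377,0],[0,0,0],0],[[0.0003,0.0377,0],[0,0,0],0],[[0.0003,0.0377,0],[0,0,0],0],[[0.0003,0.0377,0],[0,0,0],0],[[0.0003,0.0377,0],[0,0,0],0]]'>/dev/null
python3 -m pendant '[[[0,0,0],[0,0,0],0],[[0,0,0],[0,0,0],0],[[0,0,0],[0,0,0],0],[[0,0,0],[0,0,0],0]]'|grep tool_pos
python3 g.py 488.2 374.5 -23.6 177.6
```

```text
tool_pos: [475.8, -1.3, 105.5]
tool_pos: [489.7, 371.3, 105.5]
now [489.9 371.5 105.9 177.4] sd [0.1 0.3 0.3 0. ] w 53.9 F [ 0.6 -0.1 -1.5]
shift [  1.8   2.9 129.5] rz -0.2
```

```bash
python3 -m pendant '[[[0.001,0.002,0.03],[0,0,-0.2],0],[[0,0,0.03],[0,0,0],0],[[0,0,0.03],[0,0,0],0],[[0,0,0.02],[0,0,0],0],[[0,0,0.009],[0,0,0],0]]'>/dev/null
python3 -m pendant '[[[0,0,0],[0,0,0],0],[[0,0,0],[0,0,0],0],[[0,0,0],[0,0,0],0]]'>/dev/null
python3 g.py 488.2 374.5 -23.6 177.6
python3 - <<'E'
from m import *
im=grab('wrist');cv2.imwrite('pics/w6.png',im['pixels'][...,::-1])
E
```

```text
now [489.9 376.5 -10.9 177.8] sd [0.2 0.1 0.1 0. ] w 53.6 F [ 0.3  1.  -2.3]
shift [ 1.6 -2.  12.7] rz 0.2
```

View pics/w6.png

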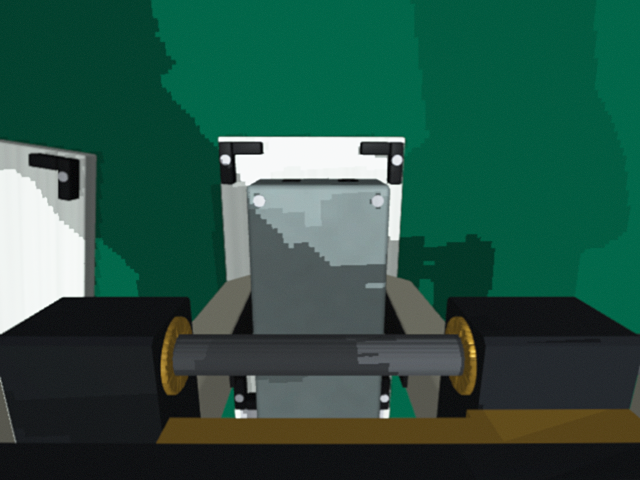

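The converter is lined up but 2 mm too far in +y; the gap on the right is narrower. I'll correct that and lower.

```bash
python3 -m pendant '[[[0.001,-0.002,0.005],[0,0,0.2],0],[[0,0,0.004],[0,0,0],0],[[0,0,0.002],[0,0,0],0],[[0,0,0],[0,0,0],0],[[0,0,0],[0,0,0],0]]'|egrep 'tool_pos|wrist'
python3 g.py 488.2 374.5 -23.6 177.6
python3 -m pendant '[[[0,0,0.0005],[0,0,0],0],[[0,0,0],[0,0,0],0],[[0,0,0],[0,0,0],0]]'|egrep 'tool_pos|wrist'
```

```text
tool_pos: [487.1, 373.2, -23.6]
wrist_force: [-1.9, -1.6, 1.9]
now [487.1 373.2 -23.6 177.6] sd [0. 0. 0. 0.] w 53.5 F [-2.1 -2.1  3. ]
shift [-1.1  1.3  0. ] rz -0.0
tool_pos: [487.1, 373.3, -23.6]
wrist_force: [-2.5, -1.8, 5.8]
```

```bash
python3 -m pendant '[[[0,0,-0.0005],[0,0,0],0.6],[[0,0,0],[0,0,0],0.85],[[0,0,0],[0,0,0],0.85],[[0,0,0],[0,0,0],0.85],[[0,0,0],[0,0,0],0.85]]'|egrep 'width|force'
python3 -m pendant '[[[0,0,-0.005],[0,0,0],0.95],[[0,0,-0.015],[0,0,0],0.95],[[0,0,-0.04],[0,0,0],0.95],[[0,0,-0.04],[0,0,0],1],[[0,0,-0.01],[0,0,0],1]]'|egrep 'width|force'
python3 -m pendant '[[[0,0,0],[0,0,0],1],[[0,0,0],[0,0,0],1],[[0,0,0],[0,0,0],1]]'>/dev/null
python3 g.py 463.5 -385.5 85 177.6
```

```text
wrist_force: [0.3, 0.4, -0.4]
gripper_width: 77.0
gripper_force: 0.0
wrist_force: [1.2, -0.2, 0.7]
gripper_width: 92.2
gripper_force: 0.0
now [486.2 372.9  84.4 177.6] sd [0.1 0.1 0.2 0. ] w 93.0 F [-0.1  0.6  0.6]
shift [-9.000e+00 -7.587e+02 -6.000e-01] rz 0.0
```

```bash
python3 -m pendant '[[[-0.0005,-0.0379,0],[0,0,0],1],[[-0.0005,-0.0379,0],[0,0,0],1],[[-0.0005,-0.0379,0],[0,0,0],1],[[-0.0005,-0.0379,0],[0,0,0],1],[[-0.0005,-0.0379,0],[0,0,0],1]]'>/dev/null
python3 -m pendant '[[[-0.0005,-0.0379,0],[0,0,0],1],[[-0.0005,-0.0379,0],[0,0,0],1],[[-0.0005,-0.0379,0],[0,0,0],1],[[-0.0005,-0.0379,0],[0,0,0],1],[[-0.0005,-0.0379,0],[0,0,0],1]]'>/dev/null
python3 -m pendant '[[[-0.0005,-0.0379,0],[0,0,0],1],[[-0.0005,-0.0379,0],[0,0,0],1],[[-0.0005,-0.0379,0],[0,0,0],1],[[-0.0005,-0.0379,0],[0,0,0],1],[[-0.0005,-0.0379,0],[0,0,0],1]]'>/dev/null
python3 -m pendant '[[[-0.0005,-0.0379,0],[0,0,0],1],[[-0.0005,-0.0379,0],[0,0,0],1],[[-0.0005,-0.0379,0],[0,0,0],1],[[-0.0005,-0.0379,0],[0,0,0],1],[[-0.0005,-0.0379,0],[0,0,0],1]]' 50 >/dev/null
python3 -m pendant '[[[0,0,0],[0,0,0],1],[[0,0,0],[0,0,0],1],[[0,0,0],[0,0,0],1],[[0,0,0],[0,0,0],1]]'|grep time
python3 layers.py wrist side
python3 g.py 463.5 -385.5 -32.5 177.6
```

```text
time_s: 34.8
wrist [ 466.5 -381.5   85.9] [ 34.99  37.1    3.67  96.24  -3.14  46.86 127.86]
30 [312. 229.] [ 461.7 -384.3] [146.1  62.3] -2.2 18033 30.5
side [ 466.5 -381.7   86.1] [ 34.99  37.08   3.69  96.23  -3.13  46.85 127.86]
30 [313. 412.] [ 463.4 -386.9] [148.3  63.5] -1.8 1478 29.0
now [ 466.4 -382.3   86.3  177.7] sd [0.1 0.4 0.1 0. ] w 92.8 F [ 0.5 -0.1 -0.4]
shift [  2.8  -3.3 118.8] rz 0.1
```

```bash
python3 -m pendant '[[[0.002,-0.001,0.035],[0,0,0],1],[[0,0,0.035],[0,0,0],1],[[0,0,0.025],[0,0,0],1],[[0,0,0.012],[0,0,0],1],[[0,0,0.003],[0,0,0],1]]' 50 >/dev/null
python3 -m pendant '[[[0,0,0],[0,0,0],1],[[0,0,0],[0,0,0],1],[[0,0,0],[0,0,0],1]]' |grep width
python3 g.py 463.5 -384.4 -32.5 177.7
```

```text
gripper_width: 93.1
now [ 464.8 -385.8  -22.   177.6] sd [0.2 0.2 0.2 0. ] w 93.1 F [ 0.1 -0.1 -0. ]
shift [ 1.4  1.4 10.5] rz -0.1
```

```bash
python3 -m pendant '[[[0.001,0.001,0.006],[0,0,0],1],[[0,0,0.003],[0,0,0],1],[[0,0,0],[0,0,0],1],[[0,0,0],[0,0,0],1],[[0,0,0],[0,0,0],0]]' 50 |egrep 'tool_pos|force'
python3 -m pendant '[[[0,0,0],[0,0,0],0],[[0,0,0],[0,0,0],0],[[0,0,0],[0,0,0],0],[[0,0,0],[0,0,0],0],[[0,0,0],[0,0,0],0]]'>/dev/null
python3 -m pendant '[[[0,0,0],[0,0,0],0],[[0,0,0],[0,0,0],0],[[0,0,0],[0,0,0],0]]'|grep -v ee
python3 g.py 500.6 208.4 90 168.5
```

```text
tool_pos: [462.7, -383.9, -32.8]
wrist_force: [-0.4, 0.3, -1.0]
gripper_force: 0.0
time_s: 36.95
tool_pos: [462.8, -384.4, -32.5]
wrist_force: [-0.2, -1.8, -0.7]
gripper_width: 61.8
gripper_force: 50.0
now [ 462.8 -384.4  -32.5  177.6] sd [0. 0. 0. 0.] w 61.8 F [-0.2 -1.5 -0.2]
shift [ -12.8  593.8 -122.5] rz 9.1
```

```bash
python3 -m pendant '[[[0,0,-0.005],[0,0,0],0],[[0,0,-0.015],[0,0,0],0],[[0,0,-0.03],[0,0,0],0],[[0,0,-0.03],[0,0,4.6],0],[[0,0,-0.03],[0,0,4.6],0]]'|grep -v ee
python3 -m pendant '[[[0,0,-0.01],[0,0,0],0],[[0,0,0],[0,0,0],0],[[0,0,0],[0,0,0],0],[[0,0,0],[0,0,0],0]]'>/dev/null
python3 g.py 500 208.4 90 168.4
```

```text
time_s: 37.52
tool_pos: [461.8, -382.2, 77.6]
wrist_force: [0.0, -0.9, -4.4]
gripper_width: 61.7
gripper_force: 50.0
now [ 461.4 -382.5   85.   168.5] sd [0.2 0.3 0.1 0. ] w 61.4 F [ 0.7  0.9 -4. ]
shift [ 80.4 586.7  -5. ] rz 0.1
```

```bash
python3 -m pendant '[[[0.005,0.0367,0],[0,0,0],0],[[0.005,0.0367,0],[0,0,0],0],[[0.005,0.0367,0],[0,0,0],0],[[0.005,0.0367,0],[0,0,0],0],[[0.005,0.0367,0],[0,0,0],0]]'>/dev/null
python3 -m pendant '[[[0.005,0.0367,0],[0,0,0],0],[[0.005,0.0367,0],[0,0,0],0],[[0.005,0.0367,0],[0,0,0],0],[[0.005,0.0367,0],[0,0,0],0],[[0.005,0.0367,0],[0,0,0],0]]'>/dev/null
python3 -m pendant '[[[0.005,0.0367,0],[0,0,0],0],[[0.005,0.0367,0],[0,0,0],0],[[0.005,0.0367,0],[0,0,0],0],[[0.005,0.0367,0],[0,0,0],0],[[0.005,0.0367,0],[0,0,0],0]]'>/dev/null
python3 -m pendant '[[[0.005,0.0367,0],[0,0,0],0],[[0,0,0.02],[0,0,0],0],[[0,0,0.03],[0,0,0],0],[[0,0,0.02],[0,0,0],0],[[0,0,0.02],[0,0,0],0]]'>/dev/null
python3 -m pendant '[[[0,0,0],[0,0,0],0],[[0,0,0],[0,0,0],0],[[0,0,0],[0,0,0],0],[[0,0,0],[0,0,0],0]]'|grep wrist
python3 g.py 500 208.4 -22.5 168.4
python3 - <<'E'
from m import *
im=grab('wrist');cv2.imwrite('pics/w7.png',im['pixels'][...,::-1])
E
```

```text
wrist_force: [-0.2, -0.2, -3.9]
now [503.5 207.7  -1.4 168.4] sd [0.2 0.  0.1 0. ] w 61.7 F [-0.5 -0.6 -3.9]
shift [ 3.6 -0.1 21.1] rz -0.0
```

View pics/w7.png

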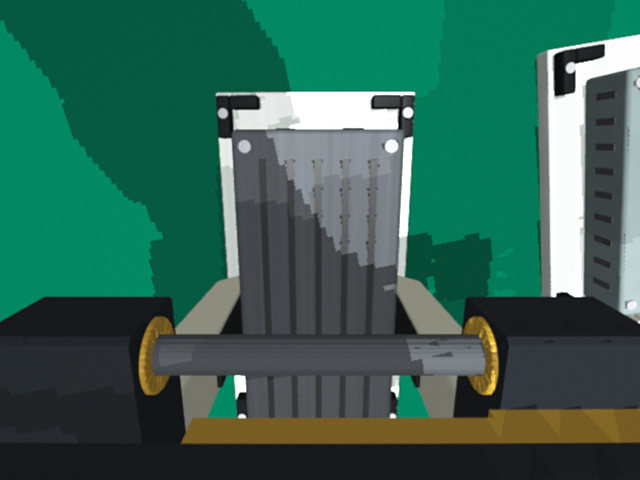

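The switch is aligned with its stops, whose outer edges are at columns 217 and 413. It needs 3 mm back from the head, then down.

```bash
python3 -m pendant '[[[0.003,-0.0005,0.007],[0,0,0],0],[[0,0,0.006],[0,0,0],0],[[0,0,0.003],[0,0,0],0],[[0,0,0],[0,0,0],0],[[0,0,0],[0,0,0],0]]'>/dev/null
python3 -m pendant '[[[0,0,0],[0,0,0],0],[[0,0,0],[0,0,0],0]]'>/dev/null
python3 g.py 500 208.4 -22.5 168.4
```

```text
now [499.6 207.5 -18.5 168.4] sd [0. 0. 0. 0.] w 61.8 F [-0.3 -0.  -3.4]
shift [-0.2  0.9  4. ] rz -0.0
```

```bash
python3 -m pendant '[[[0,0.0005,0.002],[0,0,0],0],[[0,0,0.0015],[0,0,0],0],[[0,0,0],[0,0,0],0],[[0,0,0],[0,0,0],0]]'|egrep 'tool_pos|wrist'
python3 -m pendant '[[[0,0,0.0005],[0,0,0],0],[[0,0,0],[0,0,0],0],[[0,0,0],[0,0,0],0]]'|egrep 'tool_pos|wrist'
python3 -m pendant '[[[0,0,0.0005],[0,0,0],0],[[0,0,0],[0,0,0],0],[[0,0,0],[0,0,0],0]]'|egrep 'tool_pos|wrist'
```

```text
tool_pos: [499.4, 207.9, -22.3]
wrist_force: [-0.2, -0.7, -3.2]
tool_pos: [499.6, 208.0, -22.6]
wrist_force: [0.3, 0.6, -2.8]
tool_pos: [499.6, 208.0, -22.6]
wrist_force: [-1.0, -0.9, 4.9]
```

```bash
python3 -m pendant '[[[0,0,0],[0,0,0],0.7],[[0,0,0],[0,0,0],0.95],[[0,0,0],[0,0,0],0.95],[[0,0,0],[0,0,0],0.95],[[0,0,0],[0,0,0],0.95]]'|egrep 'width|force'
python3 -m pendant '[[[0,0,-0.005],[0,0,0],1],[[0,0,-0.015],[0,0,0],1],[[0,0,-0.04],[0,0,0],1],[[0,0,-0.04],[0,0,0],1],[[0,0,-0.04],[0,0,0],1]]'|egrep 'width|force'
python3 -m pendant '[[[0,0,-0.04],[0,0,0],1],[[0,0,-0.04],[0,0,0],1],[[0,0,-0.04],[0,0,0],1],[[0,0,0],[0,0,0],1],[[0,0,0],[0,0,0],1]]'|egrep 'time|tool_pos'
python3 -m pendant '[[[0,0,0],[0,0,0],1],[[0,0,0],[0,0,0],1],[[0,0,0],[0,0,0],1]]'>/dev/null
python3 - <<'E'
from m import *
T={'switch':(500.6,208.4,-11.6,40,[216,94]),'converter':(489,374.5,-2.4,37,0),'injector':(594,10.1,.2,40,0),'extender':(597.5,-186.7,-9.6,36,0)}
w=grab('wrist');s=grab('side');c=grab('scene')
for n,im in(('wrist',w),('side',s),('scene',c)):
    P=cloud(im);px=im['pixels']
    for k,(x,y,a,z,_) in T.items():
        with np.errstate(invalid='ignore'): m=(abs(P[...,2]-z)<4)&(np.hypot(P[...,0]-x,P[...,1]-y)<95)
        K,l,st,ce=cv2.connectedComponentsWithStats(m.astype(np.uint8))
        if K>1:
            i=1+np.argmax(st[1:,4])
            if st[i,4]>100: print(n,k,'want',x,y,a,'got',*rect(P[l==i],0))
A=w['pixels'];B=cv2.resize(s['pixels'][130:370,150:470],(400,300));C=cv2.resize(c['pixels'][110:320,230:510],(400,300))
cv2.imwrite('pics/fin.png',np.vstack([np.hstack([B,C]),np.hstack([cv2.resize(A,(400,300)),np.zeros((300,400,3),np.uint8)])])[...,::-1])
E
```

```text
wrist_force: [0.7, 0.2, 0.0]
gripper_width: 86.1
gripper_force: 0.0
wrist_force: [0.9, 0.4, 0.7]
gripper_width: 92.8
gripper_force: 0.0
time_s: 43.02
tool_pos: [500.9, 208.5, 239.8]
wrist switch want 500.6 208.4 -11.6 got [500.4 209.2] [149.2  62.1] -11.5 8150 40.4
wrist converter want 489 374.5 -2.4 got [487.4 374. ] [110.4  55.1] -1.9 5618 37.6
wrist injector want 594 10.1 0.2 got [555.7   5.5] [43.4 17.6] -61.8 331 40.1
side switch want 500.6 208.4 -11.6 got [501.  206.4] [151.   67.3] -10.3 943 39.4
side converter want 489 374.5 -2.4 got [486.8 370. ] [110.3  60.9] -1.9 482 35.7
side injector want 594 10.1 0.2 got [595.   10.2] [82.3 47.7] 1.3 480 39.8
side extender want 597.5 -186.7 -9.6 got [ 598.5 -187.1] [56.  36.1] -9.4 345 35.6
scene switch want 500.6 208.4 -11.6 got [504.7 205.7] [152.9  64.9] -11.4 601 38.8
scene converter want 489 374.5 -2.4 got [493.7 370.2] [109.6  51.3] -0.9 229 35.3
scene injector want 594 10.1 0.2 got [597.8   8.5] [83.1 45.4] -0.6 295 38.7
scene extender want 597.5 -186.7 -9.6 got [ 600.3 -187.7] [58.5 35.4] -9.9 208 34.9
```

View pics/fin.png

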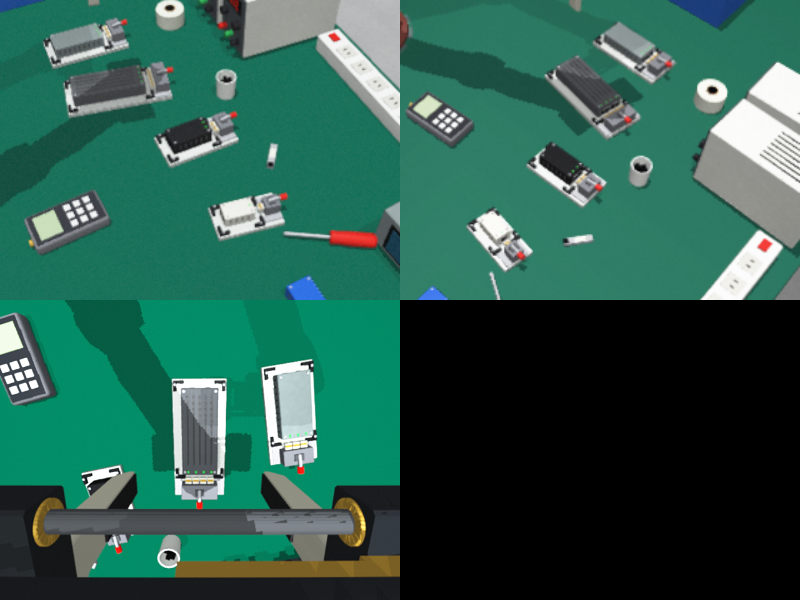

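The final picture shows all four devices flat in their beds with jacks toward the plugs. They are within about 2 mm of the pocket centres by the wrist camera (switch, converter) and the side camera (injector, extender). The pot and transceiver haven't moved, and the arm is clear.

```bash
python3 -c "
from bench import r
print(r.sign_off())"
```

```text
the job is handed in; nothing more can be done
None
```

The job is handed in: all four devices lie flat in their own beds with jacks facing the plugs, within about 2 mm of the pocket centres as measured from closest by, with the transceiver and pot not touched; the first grasp missed because the reported TCP lies about 36 mm beyond the real fingertips, and I corrected for that afterwards.

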